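# Jack the mitre saw's drooping wing level and hold it

## Robot

A 7-joint arm with a two-finger parallel gripper is mounted at the origin on the work surface. World frame = base frame: x ahead of the robot, y to its left, z up, the work surface at z = 0. Lengths are in m, angles in rad, forces in N, time in s.
With the tool pointing down it reaches from about 0.425 to 0.875 m from the base axis. Payload 4.7 kg.
Tool frame: the origin (TCP) lies midway between the tips of the shut fingers; the grasp point (between the pads) lies 19 mm behind it (r.grip_point_offset is the distance from the TCP to the grasp point, in m); z points along the fingers, y is the direction in which the jaws open and shut (so a half turn about z gives the same grasp; the last joint's range is limited). The gripper opens to 85 mm and grips with 20 to 120 N. Pads are 22 mm wide; open, the fingers measure 114 mm over their backs; the gripper's body (76 mm by 85 mm) begins 54 mm behind the grasp point. The pads swing forward as they close: fully open they stand 13 mm farther back than shut.
Start: joints at [1.325, 0.321, -0.07, 1.45, 0.023, 1.371, -0.057], TCP at [0.167, -0.628, 0.231] pointing down, gripper open.
Joint ranges: [-2.86, 2.86], [-0.3, 2.09], [-1.38, 1.24], [0.06, 2.45], [-1.56, 4.7], [0.09, 2.05], [-2.69, 2.69]. Speed limits (rad/s): [2.57, 2.57, 3.14, 3.14, 3.14, 3.14, 3.14].

## Interface

Orientations are given as a rotation vector (axis times angle).
In Python, from rig import r, camera, ticket gives the robot as it stands. The module is installed in compiled form; this text tells all that it offers.
- The arm moves only by the tool apply_moves, never from a script. Its argument "motion" is a list that holds one entry, the list of rows, each a list of 7 numbers: the shift along the tool's x, y, z in cm, then the turn, a rotation vector about the tool's x, y, z in rad, then the opening, from -1 (shut) to 1 (fully open). In form: [[[dx, dy, dz, rx, ry, rz, fingers], ...]]. A call has 1 to 10 rows; each row shifts and turns the commanded pose from where the row before left it, along the tool's axes as they then stand; what a row does not reach is not made up. A row lasts 1/8 s, in which the tool goes at most 62.5 mm and 10.7 degrees, less where a joint would pass 70% of its speed; a pose out of reach is approached as far as the arm can. A call is refused whole if a number of a shift passes 6.25 or a number of a turn 0.188, either way. A call with a gripper value outside its range is refused whole. The fingers move at their own pace and stop on an object; the grip force is fixed at half the most. Time passes only in rows, so rows that do not move let the fingers close. It gives the time, the measured TCP pose, the force and the opening at its end, in the units of the state.
- r.get_state(): the state, without advancing time (a new reading comes with each control period).
- camera(name): name is "scene" or "top" or "wrist"; returns a dict with "color" (420x560x3 uint8, red, green, blue), "z_map" (420x560 float32, m along the optical axis (not along the pixel's ray), 0 where there is no reading), "K" (3x3 intrinsics, pixels), "xyz" and "orientation" of the camera in the world; the wrist camera has in their place "T_tool_cam" (4x4, takes a point from camera to tool coordinates, whose origin is the TCP and whose axes are the flange's). Camera axes: x right, y down, z forward; pixel columns grow to the right and rows downward; lengths in m; the calibration is good to about 2 mm. A picture is of the moment at which its call begins: read the wrist's pose just before it.
- ticket.sign_off(): hands the job in, once; it reports no verdict.
The state is a dict: "clock": time; "qpos": joint angles; "joint_velocities": joint speeds; "effort": joint torques, N m; "tcp_pos": TCP position; "orientation": TCP orientation; "ft_force": force on the tool from outside, world axes, zero at the start; "moment": the same for the moment, N m; "opening": finger opening in m.
Only numpy, scipy, OpenCV 4.12 (cv2) and the standard library are available. Lean on these libraries where they do the work, as an engineer would, in place of code of your own. Each camera call takes 0.05 s, during which the arm holds its last target. There are 200 camera calls.

## Task

The white board extension wing of the mitre saw has drooped: set the lever jack flat on the bench with its round saddle centred under the wing's marked lift pad, handle still up. Then pump the handle: press it fully down once so that the jack lifts the wing, ease it slowly all the way back up so that the wing sinks to its rest without dropping, then press it fully down again and finish while holding the handle down, with the wing level and carried by the jack alone. Leave the other things on the bench as they are.

Things in the scene. Friction and masses are not known exactly. Their poses are not given: they have to be found in the camera images.
- jack: Loose lever jack, 0.9 kg. Origin: under its pivot, on the underside; x points to the saddle, z up. Steel sole plate 70 mm wide, 10 thick, from 175 mm behind the origin to 110 ahead. Over the origin two grey cheek plates form a block 50 mm long, 40 wide, 82 high: grip it there, across its width. Between them a seesaw lever turns on a pin 65 mm up: round saddle in front, black paddle behind.
- jack_grip (a point): Centre of the jack's cheek block, 55 mm above the underside of the jack, over its origin; same axes as the jack.
- saddle_top (a point): Centre of the slightly domed top of the saddle, a steel disc 34 mm across. With the handle up it is 91 mm ahead of the jack's origin and 62 mm above the bench; with the handle fully down 85 mm ahead and 99 mm above the bench.
- paddle_top (a point): Centre of the flat top of the handle's black rubber paddle (42 mm along the jack, 80 across, 12 thick). It is 150 mm behind and 28 mm above the pin in the lever's own axes, which lean 0.21 rad either side of level at the two ends: handle up about 141 mm behind the jack's origin and 124 mm above the bench, fully down 153 mm behind and 61 mm above.
- handle (a joint): Angle of the jack's lever, rad: 0 = paddle fully up, saddle low; 0.42 = paddle fully down on its stop, saddle high. A spring and the load push the paddle back up whenever it is let go; there is no ratchet. Pressing it takes about 3 N at the top and 7 to 10 N at the bottom with the wing's load.
- saw: Mitre saw, fixed to the bench, about 410 mm wide (its y) and 270 mm deep (its x), 0.42 m high. Origin: centre of its base on the bench. The wing is hinged on its +y side and extends along the saw's +y axis; the saw's x axis points away from its front.
- wing (a joint): Angle of the white board extension wing (160 x 270 x 22 mm, 0.6 to 1 kg) about its hinge on the saw, rad: 0 = drooped on its rest, 0.108 = level, more = higher. The hinge line runs along the saw's x, 205 mm from the saw's origin and 113 mm above the bench. It swings freely and falls back if not carried.
- lift_pad (a point): Centre of the underside of the lift pad, a steel disc 44 mm across, 5 thick, under the wing: 240 mm out from the hinge, 35 mm from the free end, 30 mm off the wing's middle towards the saw's -x. About 71 mm above the bench while the wing droops, 97 mm when level. On the wing's top a matching steel disc and a strap over the free end mark the same place.

How it is judged:
On the way, in this order (a step that is already met when the one before it is completed fails the run):
1. the jack stands flat and still with its saddle under the lift pad, handle up (value of joint handle below 0.06 rad and value of joint wing below 0.012 rad and horizontal distance between saddle_top and lift_pad below 0.016 m and angle between jack's own z axis and vertical below 0.05 rad and linear speed of jack below 0.01 m/s), for 0.3 s.
2. first stroke: handle fully down, the jack lifts the wing level (horizontal distance between saddle_top and lift_pad below 0.016 m and angle between jack's own z axis and vertical below 0.05 rad and value of joint handle above 0.39 rad and value of joint wing above 0.088 rad and contact force between jack and saw above 1 N and contact force between each of the fingers, the arm and saw below 0.5 N), for 0.1 s.
3. handle eased all the way up again, the wing back on its rest, the saddle still under the pad (value of joint handle below 0.06 rad and value of joint wing below 0.012 rad and horizontal distance between saddle_top and lift_pad below 0.016 m and angle between jack's own z axis and vertical below 0.05 rad), for 0.1 s.
At the end, for the whole second after the job is handed in: The robot still pushes the handle down (joint handle over 0.39, over 1.5 N); saddle within 16 mm of the lift pad seen from above and bearing the wing (over 1 N); jack flat (0.05 rad); wing level (joint wing over 0.088) and still; the robot does not touch saw or wing (all of step 2 and contact force between any of the fingers, the arm and jack above 1.5 N and velocity of joint wing between -0.05 and 0.05 rad/s); the arm keeps its last pose, push and grip.
It fails at once if the wing drops: it sinks faster than 1 rad/s (velocity of joint wing below -1 rad/s).
It fails at once if another thing on the bench is moved by more than 30 mm (distance of any of glue, tape, tin, hammer, driver, offcut, stub, screwbox from where it was at the start of the episode above 0.03 m).
It also fails if it takes over 58 s, if anything falls off the work surface, if the arm or the gripper's body presses on something with over 40 N, if the wrist force passes 120 N, or if a joint passes its speed limit or range.

## Working session

There is one attempt and no reset: what is moved stays moved. The work goes in short steps, Python scripts to look and compute and a tool call to move; the robot and the scene stay as the last step left them, time stands still between calls to the robot, and variables do not carry over. Pictures are saved under pics/ and viewed, about 8 in all and at most 12, crops included, and the job is handed in when it is done.

Besides the shell and the picture viewer there is one more tool, called after ">>>" in YAML: its name, and indented under it one key for each argument. apply_moves: Moves the arm, as the interface text tells. Its arguments: {"type":"object","properties":{"motion":{"type":"array","items":{"type":"array","items":{"type":"array","items":{"type":"number"}}}}},"required":["motion"]}

```bash
mkdir -p pics && cat > h.py <<'E'
import numpy as np, cv2
from scipy.spatial.transform import Rotation as R
from rig import r, camera, ticket
def cam(n):
    s=r.get_state(); c=camera(n); T=np.eye(4)
    if n=="wrist":
        W=np.eye(4);W[:3,:3]=R.from_rotvec(s["orientation"]).as_matrix();W[:3,3]=s["tcp_pos"]
        T=W@np.array(c["T_tool_cam"])
    else:
        o=np.array(c["orientation"]); T[:3,:3]=o if o.shape==(3,3) else R.from_rotvec(o).as_matrix(); T[:3,3]=c["xyz"]
    z=c["z_map"];K=c["K"];v,u=np.mgrid[:z.shape[0],:z.shape[1]]
    P=np.stack([(u-K[0,2])/K[0,0]*z,(v-K[1,2])/K[1,1]*z,z],-1)@T[:3,:3].T+T[:3,3]
    P[z==0]=np.nan
    return c["color"],P,T,K
def save(n,im): cv2.imwrite("pics/"+n+".png",cv2.cvtColor(im,cv2.COLOR_RGB2BGR))
E
python3 - <<'E'
from h import *
s=r.get_state();print(s)
for n in("scene","top"):
    im,P,T,K=cam(n);np.savez(n+".npz",im=im,P=P,T=T,K=K);print(n,T.round(3).tolist(),K[0,0]);save(n,im)
a=[cv2.imread(f"pics/{n}.png") for n in("scene","top")]
E
```

```text
{'clock': 0.0, 'qpos': array([ 1.32509788,  0.32185111, -0.07007352,  1.45168715,  0.02259352,
        1.37082635, -0.05691664]), 'joint_velocities': array([-1.84805155e-04, -1.09309180e-03, -1.66086467e-04,  7.90595990e-05,
       -8.94056031e-04,  3.35403712e-04, -3.85308546e-04]), 'effort': array([ 1.40045599e-04, -4.93577921e+01, -3.82081401e-01, -3.14333940e+01,
        1.30056744e-02,  1.13947495e-02, -6.89628621e-06]), 'tcp_pos': array([ 0.16678033, -0.62766506,  0.23019908]), 'orientation': array([-3.11318714e+00, -4.06694230e-01,  5.55205980e-04]), 'ft_force': array([-0.04917629, -0.04438673, -0.36750966]), 'moment': array([0.02063893, 0.04580393, 0.01999336]), 'opening': 0.08548479982024448}
scene [[0.59, 0.672, -0.447, 1.011], [0.807, -0.498, 0.317, -0.326], [-0.009, -0.548, -0.836, 0.97], [0.0, 0.0, 0.0, 1.0]] 381.8489663093171
top [[0.043, -0.97, 0.24, 0.197], [-0.999, -0.042, 0.007, 0.018], [0.003, -0.24, -0.971, 1.473], [0.0, 0.0, 0.0, 1.0]] 486.7580452532478
```

View pics/scene.png

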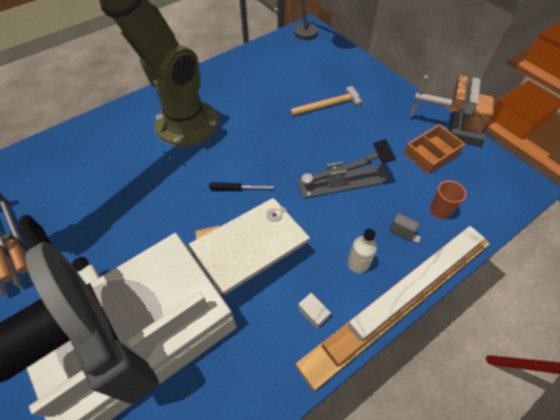

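View pics/top.png

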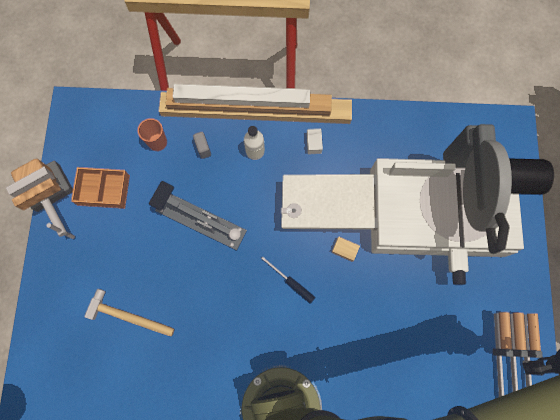

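The scene view shows the jack at about (345,178) and the wing pad disc at (275,213). In the top view the jack's saddle is near (236,233), its paddle near (160,195), and the wing with its pad disc near (291,211). The free space at the wing's left end is clear. Next I measure the jack and wing.

```bash
python3 - <<'E'
from h import *
for n,bj,bw in(("top",(140,175,255,255),(272,165,385,240)),("scene",(290,135,405,205),(180,195,320,300))):
    d=np.load(n+".npz");im,P=d["im"],d["P"];z=P[...,2]
    def box(b):
        m=np.zeros(z.shape,bool);m[b[1]:b[3],b[0]:b[2]]=1;return m
    blue=(im[...,2].astype(int)-im[...,0]>50)
    print(n,"bench z",np.nanmedian(z[blue]))
    j=box(bj)&~blue&(z>0.004)
    sole=P[j&(z<.02)][:,:2]
    print(" sole",len(sole),cv2.minAreaRect((sole*1000).astype(np.float32)))
    ck=P[j&(z>.07)&(z<.09)];print(" cheek-top z",len(ck),ck.mean(0))
    pd=P[j&(z>.10)];print(" paddle",len(pd),pd.mean(0),cv2.minAreaRect((pd[:,:2]*1000).astype(np.float32)))
    sp=box(bw)&(im.min(-1)>110)&(z>.07)&(z<.15)
    w=P[sp];print(" wing",len(w),cv2.minAreaRect((w[:,:2]*1000).astype(np.float32)),w[:,2].min(),w[:,2].max())
t=[cv2.resize(cv2.imread("pics/top.png")[160:260,140:400],None,fx=3,fy=3,interpolation=2),cv2.resize(cv2.imread("pics/scene.png")[130:260,180:440],None,fx=2.2,fy=2.2,interpolation=2)]
w=max(a.shape[1] for a in t)
cv2.imwrite("pics/z.png",np.vstack([cv2.copyMakeBorder(a,0,0,0,w-a.shape[1],0) for a in t]))
d=np.load("top.npz");P=d["P"];print("pad disc",P[211,291],"saddle",P[233,236])
d=np.load("scene.npz");P=d["P"];print("pad disc",P[213,275],"saddle",P[178,308])
E
```

```text
top bench z 0.00026756763002366846
 sole 1171 ((543.4893188476562, 284.16546630859375), (320.114013671875, 86.15705871582031), 62.81233215332031)
 cheek-top z 308 [0.53248676 0.26130556 0.07997605]
 paddle 480 [0.57618444 0.36392396 0.12143574] ((572.7835083007812, 355.64068603515625), (75.22406768798828, 80.04556274414062), 63.11427688598633)
 wing 5586 ((591.5365600585938, -127.51158142089844), (296.501220703125, 224.8842010498047), 89.1873550415039) 0.07009154080047653 0.13418896255561719
scene bench z -0.001161477073545858
 sole 1316 ((550.5300903320312, 315.8024597167969), (383.93145751953125, 95.09002685546875), 72.036865234375)
 cheek-top z 321 [0.53580194 0.2660965  0.07887344]
 paddle 385 [0.57891278 0.36150259 0.11894693] ((571.7286376953125, 354.50714111328125), (72.3642349243164, 79.15438079833984), 62.66618728637695)
 wing 6911 ((584.933837890625, -155.0569305419922), (193.67173767089844, 352.4089050292969), 0.6419867873191833) 0.08584542295634223 0.12886228692181545
pad disc [ 0.5536784  -0.00786957  0.10235541] saddle [0.49015603 0.15172415 0.0603871 ]
pad disc [ 0.55576241 -0.00939302  0.10191958] saddle [0.4913754  0.15942924 0.05900936]
```

View pics/z.png

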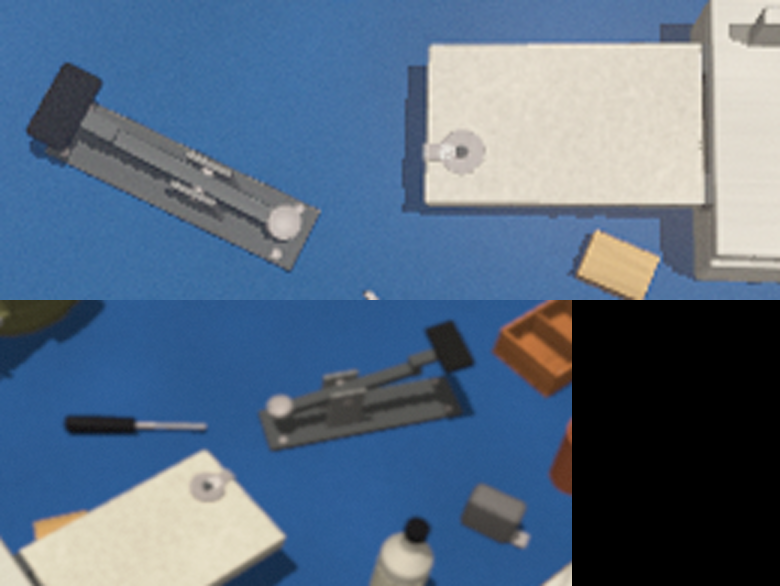

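```bash
cat >> h.py <<'E'
def ray(T,K,u,v,z):
    d=T[:3,:3]@[(u-K[0,2])/K[0,0],(v-K[1,2])/K[1,1],1]; return T[:3,3]+d*(z-T[2,3])/d[2]
E
python3 - <<'E'
from h import *
d=np.load("top.npz");T,K=d["T"],d["K"]; f=lambda u,v,z:ray(T,K,140+u/3,160+v/3,z)
pad=f(462,151,.102);print("pad",pad)
A,B,C,D=f(430,45,.102),f(425,204,.102),f(703,44,.126),f(705,205,.126)
for p in(A,B,C,D):print(p.round(4))
print("wing y-axis yaw",np.degrees([np.arctan2(*(A-C)[[1,0]]),np.arctan2(*(B-D)[[1,0]])]), np.degrees(np.arctan2(*(A-B)[[1,0]])))
s=f(285,222,.062);p=f(65,106,.124)
e=[f(320,210,.01),f(290,271,.01)]
print("saddle",s,"paddle",p,"sole front",e,"yaw",np.degrees(np.arctan2(*(s-p)[[1,0]])),"len",np.linalg.norm((s-p)[:2]))
print("front edge yaw",np.degrees(np.arctan2(*(e[1]-e[0])[[1,0]]))+90)
d=np.load("scene.npz");T,K=d["T"],d["K"]; f=lambda u,v,z:ray(T,K,180+u/2.2,130+(v-300)/2.2,z)
print("scene pad",f(207,487,.102),"saddle",f(280,407,.062),"paddle",f(449,346,.124))
st=r.get_state();print(R.from_rotvec(st["orientation"]).as_matrix().round(3))
E
```

```text
pad [ 0.55615597 -0.01652705  0.102     ]
[0.6629 0.0189 0.102 ]
[0.502  0.0172 0.102 ]
[ 0.6675 -0.2461  0.126 ]
[ 0.5072 -0.2472  0.126 ]
wing y-axis yaw [90.98188044 91.13715807] 0.608712023954547
saddle [0.48667591 0.15433365 0.062     ] paddle [0.57836174 0.36685982 0.124     ] sole front [array([0.51143636, 0.12434538, 0.01      ]), array([0.4469172 , 0.15103121, 0.01      ])] yaw -113.33583141174636 len 0.23145985565687446
front edge yaw 247.52948102758538
scene pad [ 0.55950662 -0.01513679  0.102     ] saddle [0.49365944 0.15458423 0.062     ] paddle [0.58306113 0.36619527 0.124     ]
[[ 0.966  0.257 -0.001]
 [ 0.257 -0.966  0.002]
 [-0.    -0.002 -1.   ]]
```

```bash
cat > plan.py <<'E'
# python3 plan.py "x y z yaw_deg_of_tool_y grip rows" ... -> round rows, from measured pose, tool kept pointing down
import sys; from h import *
s=r.get_state(); M=R.from_rotvec(s["orientation"]).as_matrix(); p=np.array(s["tcp_pos"]); out=[]
for a in sys.argv[1:]:
    x,y,z,yaw,g,n=map(float,a.split()); n=int(n); c=np.radians(yaw)
    Y=np.array([np.cos(c),np.sin(c),0]); Z=np.array([0,0,-1.]); G=np.c_[np.cross(Y,Z),Y,Z]
    p0=p.copy(); g3=np.array([x,y,z])
    for i in range(n):
        d=M.T@(p0+(g3-p0)*(i+1)/n-p)*100; w=R.from_matrix(M.T@G).as_rotvec()/(n-i)
        d=np.round(d/.05)*.05; w=np.round(w,2)
        assert abs(d).max()<=6.25 and np.linalg.norm(d)<=6.25 and np.linalg.norm(w)<.187,(d,w)
        out.append([*[float(round(v,2))+0. for v in d],*[float(v)+0. for v in w],g]); p=p+M@d/100; M=M@R.from_rotvec(w).as_matrix()
for i in range(0,len(out),10): print(str([out[i:i+10]]).replace("-0.0,","0,").replace(".0,",",").replace(" ",""))
print("end",p.round(4))
E
python3 plan.py "0.30 -0.33 0.23 -55 1 6" "0.39 0 0.23 -35 1 7"  "0.5256 0.2375 0.20 -23 1 6"
```

```text
[[[3.4,-4.25,0,0,0,-0.06,1.0],[3.7,-4,0.05,0,0,-0.06,1.0],[3.9,-3.75,0,0,0,-0.06,1.0],[4.1,-3.55,0,0,0,-0.06,1.0],[4.35,-3.3,0,0,0,-0.06,1.0],[4.5,-3.05,0.05,0,0,-0.05,1.0],[3.75,-3.15,0,0,0,-0.05,1.0],[3.9,-2.9,0,0,0,-0.05,1.0],[4.05,-2.75,0,0,0,-0.05,1.0],[4.2,-2.5,0,0,0,-0.05,1.0]]]
[[[4.3,-2.35,0,0,0,-0.05,1.0],[4.4,-2.1,0,0,0,-0.05,1.0],[4.5,-1.85,0,0,0,-0.05,1.0],[4.55,-0.4,0.5,0,0,-0.03,1.0],[4.55,-0.3,0.5,0,0,-0.04,1.0],[4.55,-0.1,0.55,0,0,-0.03,1.0],[4.55,0,0.5,0,0,-0.04,1.0],[4.55,0.25,0.5,0,0,-0.03,1.0],[4.55,0.35,0.5,0,0,-0.04,1.0]]]
end [0.5257 0.2374 0.2001]
```

>>> apply_moves:
  motion:
    - [[3.4, -4.25, 0, 0, 0, -0.06, 1], [3.7, -4, 0.05, 0, 0, -0.06, 1], [3.9, -3.75, 0, 0, 0, -0.06, 1], [4.1, -3.55, 0, 0, 0, -0.06, 1], [4.35, -3.3, 0, 0, 0, -0.06, 1], [4.5, -3.05, 0.05, 0, 0, -0.05, 1], [3.75, -3.15, 0, 0, 0, -0.05, 1], [3.9, -2.9, 0, 0, 0, -0.05, 1], [4.05, -2.75, 0, 0, 0, -0.05, 1], [4.2, -2.5, 0, 0, 0, -0.05, 1]]

```text
clock: 1.35
tcp_pos: [0.3518, -0.1403, 0.2301]
orientation: [2.886, 1.239, -0.001]
ft_force: [1.2, 0.4, 0.7]
opening: 0.0853
```

>>> apply_moves:
  motion:
    - [[4.3, -2.35, 0, 0, 0, -0.05, 1], [4.4, -2.1, 0, 0, 0, -0.05, 1], [4.5, -1.85, 0, 0, 0, -0.05, 1], [4.55, -0.4, 0.5, 0, 0, -0.03, 1], [4.55, -0.3, 0.5, 0, 0, -0.04, 1], [4.55, -0.1, 0.55, 0, 0, -0.03, 1], [4.55, 0, 0.5, 0, 0, -0.04, 1], [4.55, 0.25, 0.5, 0, 0, -0.03, 1], [4.55, 0.35, 0.5, 0, 0, -0.04, 1], [0, 0, 0, 0, 0, 0, 1]]

```text
clock: 2.6
tcp_pos: [0.525, 0.2403, 0.198]
orientation: [-2.61, -1.738, 0.003]
ft_force: [-0.7, -0.3, 0.3]
opening: 0.0855
```

```bash
python3 - <<'E'
from h import *
im,P,T,K=cam("wrist");np.savez("w1.npz",im=im,P=P,T=T,K=K);save("w1",im);s=r.get_state();print(s["clock"],s["tcp_pos"],R.from_rotvec(s["orientation"]).as_matrix().round(3).tolist(),s["qpos"].round(2))
E
```

```text
2.65 [0.52495288 0.23820437 0.1984757 ] [[0.388, 0.922, -0.004], [0.922, -0.388, 0.001], [-0.0, -0.004, -1.0]] [ 0.35  0.32 -0.98  1.66  0.27  1.31 -1.08]
```

View pics/w1.png

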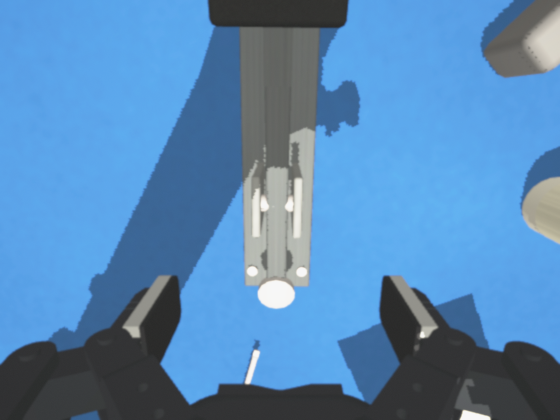

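The wrist view shows the jack in line with the tool. The cheek tops sit at columns 252–302, rows 178–237, and the saddle is at (276,294).

```bash
python3 - <<'E'
from h import *
d=np.load("w1.npz");T,K,P=d["T"],d["K"],d["P"]; f=lambda u,v,z:ray(T,K,u,v,z)
for u in(256,297):
    c=P[178:238,u];c=c[(c[:,2]>.07)];print("cheek",len(c),c.mean(0).round(4),c[0].round(4),c[-1].round(4))
print("cheek",f(277,207,.082),"saddle",f(276,294,.062),"paddle back/front edge",f(278,26,.124))
a,b=f(252,271,.012),f(302,272,.012);print("bolts yaw",np.degrees(np.arctan2(*(b-a)[[1,0]])))
a,b=f(241,60,.01),f(246,284,.01);a2,b2=f(319,60,.01),f(308,284,.01)
print("sole yaw L,R",[np.degrees(np.arctan2(*(q-p)[[1,0]])) for p,q in((a,b),(a2,b2))],np.linalg.norm((b2-b)),(b+b2)/2)
E
```

```text
cheek 59 [0.5058 0.2477 0.0831] [0.5153 0.269  0.0831] [0.4957 0.2252 0.0818]
cheek 60 [0.5353 0.235  0.0831] [0.5442 0.2569 0.0828] [0.5262 0.2121 0.083 ]
cheek [0.52096922 0.24127964 0.082     ] saddle [0.48507477 0.15917383 0.062     ] paddle back/front edge [0.56841772 0.35094591 0.124     ]
bolts yaw -23.80712353202274
sole yaw L,R [np.float64(-113.26829318168623), np.float64(-113.79906537351985)] 0.06706162396536883 [0.47795105 0.14177261 0.01      ]
```

```bash
python3 plan.py "0.521 0.242 0.08 -23.5 1 3" "0.521 0.242 0.036 -23.5 1 3" "0.521 0.242 0.036 -23.5 -1 4"
```

```text
[[[0.05,-0.15,3.95,0,0,0,1.0],[0.1,-0.15,3.95,0,0,0.01,1.0],[0.05,-0.15,3.95,0,0,0,1.0],[0,0,1.45,0,0,0,1.0],[0,0,1.5,0,0,0,1.0],[0,0,1.45,0,0,0,1.0],[0,0,0,0,0,0,-1.0],[0,0,0,0,0,0,-1.0],[0,0,0,0,0,0,-1.0],[0,0,0,0,0,0,-1.0]]]
end [0.521 0.242 0.036]
```

>>> apply_moves:
  motion:
    - [[0.05, -0.15, 3.95, 0, 0, 0, 1], [0.1, -0.15, 3.95, 0, 0, 0.01, 1], [0.05, -0.15, 3.95, 0, 0, 0, 1], [0, 0, 1.45, 0, 0, 0, 1], [0, 0, 1.5, 0, 0, 0, 1], [0, 0, 1.45, 0, 0, 0, 1], [0, 0, 0, 0, 0, 0, -1], [0, 0, 0, 0, 0, 0, -1], [0, 0, 0, 0, 0, 0, -1], [0, 0, 0, 0, 0, 0, -1]]

```text
clock: 3.9
tcp_pos: [0.5223, 0.2413, 0.0382]
orientation: [-2.627, -1.722, -0.001]
ft_force: [-4.2, 0.3, 6.2]
opening: 0.0392
```

>>> apply_moves:
  motion:
    - [[0, 0, 0, 0, 0, 0, -1], [0, 0, 0, 0, 0, 0, -1], [0, 0, 0, 0, 0, 0, -1]]

```text
clock: 4.28
tcp_pos: [0.5222, 0.2413, 0.0382]
orientation: [-2.627, -1.722, -0.001]
ft_force: [-3.6, 0.1, 6.2]
opening: 0.0395
```

```bash
python3 plan.py "0.5222 0.2413 0.055 -23.5 -1 3" "0.5555 0.15 0.055 1 -1 7"
```

```text
[[[0,0,-0.55,0,0,0,-1.0],[0,0,-0.55,0,0,0,-1.0],[0,0,-0.6,0,0,0,-1.0],[-1,0.95,0,0,0,-0.06,-1.0],[-1.05,0.9,0,0,0,-0.06,-1.0],[-1.15,0.85,0,0,0,-0.06,-1.0],[-1.15,0.75,0,0,0,-0.06,-1.0],[-1.2,0.7,0,0,0,-0.06,-1.0],[-1.25,0.6,0,0,0,-0.06,-1.0],[-1.25,0.55,0,0,0,-0.07,-1.0]]]
end [0.5556 0.1502 0.0552]
```

>>> apply_moves:
  motion:
    - [[0, 0, -0.55, 0, 0, 0, -1], [0, 0, -0.55, 0, 0, 0, -1], [0, 0, -0.6, 0, 0, 0, -1], [-1, 0.95, 0, 0, 0, -0.06, -1], [-1.05, 0.9, 0, 0, 0, -0.06, -1], [-1.15, 0.85, 0, 0, 0, -0.06, -1], [-1.15, 0.75, 0, 0, 0, -0.06, -1], [-1.2, 0.7, 0, 0, 0, -0.06, -1], [-1.25, 0.6, 0, 0, 0, -0.06, -1], [-1.25, 0.55, 0, 0, 0, -0.07, -1]]

```text
clock: 5.52
tcp_pos: [0.556, 0.1483, 0.0542]
orientation: [2.198, 2.244, -0.001]
ft_force: [-0.5, 1.0, -8.7]
opening: 0.0394
```

>>> apply_moves:
  motion:
    - [[0, 0, 0, 0, 0, 0, -1], [0, 0, 0, 0, 0, 0, -1]]

```text
clock: 5.78
tcp_pos: [0.5555, 0.15, 0.0543]
orientation: [-2.201, -2.241, -0.001]
ft_force: [-0.2, 0.5, -9.8]
opening: 0.0394
```

```bash
python3 - <<'E'
from h import *
im,P,T,K=cam("wrist");np.savez("w2.npz",im=im,P=P,T=T,K=K);s=r.get_state();print(s["clock"],s["tcp_pos"],R.from_rotvec(s["orientation"]).as_matrix().round(3).tolist(),s["ft_force"])
im2,P,T,K=cam("scene");np.savez("s2.npz",im=im2,P=P,T=T,K=K)
a=cv2.resize(im,(400,300));b=cv2.resize(im2[120:300,180:420],(400,300))
save("m2",np.hstack([a,b]))
E
```

```text
5.825 [0.55543936 0.15028688 0.05438355] [[-0.019, 1.0, -0.0], [1.0, 0.019, 0.001], [0.001, -0.0, -1.0]] [-1.04470836 -0.11900408 -9.55996022]
```

View pics/m2.png

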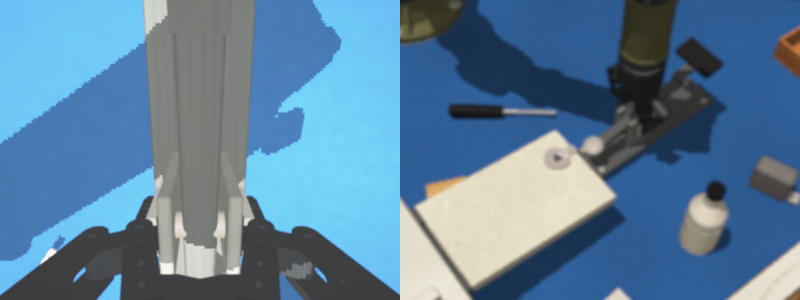

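```bash
python3 - <<'E'
from h import *
d=np.load("s2.npz");T,K,im=d["T"],d["K"],d["im"]
print("saddle",ray(T,K,295.8,208.2,.078),"expected",.5554+.091*.019,.1503-.091)
print("pad",ray(T,K,274.8,214.8,.102))
E
python3 plan.py "0.5555 0.15 0.042 1 -1 2" "0.5555 0.072 0.042 1 -1 6"
```

```text
saddle [0.56493514 0.05536182 0.078     ] expected 0.557129 0.05929999999999999
pad [ 0.56012667 -0.01323149  0.102     ]
[[[0,0,0.6,0,0,0,-1.0],[-0.05,0,0.65,0,0,0,-1.0],[-1.3,-0.05,0,0,0,0,-1.0],[-1.3,0,0,0,0,0,-1.0],[-1.3,-0.05,0,0,0,0,-1.0],[-1.3,0,0,0,0,0,-1.0],[-1.3,-0.05,0,0,0,0,-1.0],[-1.3,0,0,0,0,0,-1.0]]]
end [0.5555 0.0718 0.0419]
```

```bash
python3 - <<'E'
from h import *
im,P,T,K=cam("top");np.savez("t2.npz",im=im,P=P,T=T,K=K)
s=np.load("s2.npz")["im"]
a=cv2.resize(im[190:240,240:310],None,fx=8,fy=8,interpolation=cv2.INTER_CUBIC)
b=cv2.resize(s[195:230,260:310],None,fx=8,fy=8,interpolation=cv2.INTER_CUBIC)
b=cv2.copyMakeBorder(b,0,0,0,160,cv2.BORDER_CONSTANT)
save("m3",np.vstack([a[:320],b[:280]]))
E
```

```text
(no output)
```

View pics/m3.png

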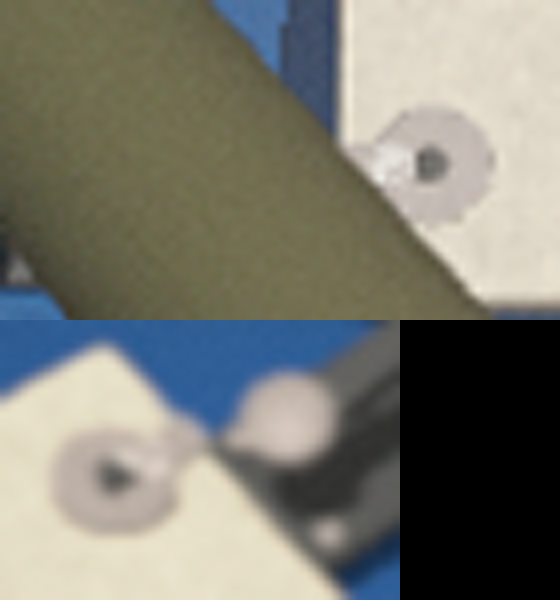

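The top view is blocked by the arm, but its pad disc centre is clear at pixel (293.8,210.1). In the scene view the pad is at (273.9,214.6) and the saddle at (295.4,206.8).

```bash
python3 - <<'E'
from h import *
d=np.load("s2.npz");T,K=d["T"],d["K"]
print("saddle",ray(T,K,295.4,206.6,.078),"kin",.5571,.0593)
print("pad",ray(T,K,273.9,214.6,.102))
P=d["P"];print("depth saddle",P[205:209,293:298].reshape(-1,3).mean(0),"pad",P[213:217,271:274].reshape(-1,3).mean(0))
d=np.load("top.npz");T,K=d["T"],d["K"];print("top pad",ray(T,K,293.8,210.1,.102))
E
```

```text
saddle [0.56003078 0.05774319 0.078     ] kin 0.5571 0.0593
pad [ 0.55817159 -0.01480256  0.102     ]
depth saddle [0.55852915 0.0575293  0.07688399] pad [ 0.55393791 -0.01809566  0.10023406]
top pad [ 0.55683192 -0.01592062  0.102     ]
```

```bash
python3 plan.py "0.555 0.15 0.0415 1 -1 2" "0.555 0.0735 0.0415 1 -1 7"
```

```text
[[[0,0,0.65,0,0,0,-1.0],[-0.05,-0.05,0.65,0,0,0,-1.0],[-1.1,0,0,0,0,0,-1.0],[-1.1,-0.05,0,0,0,0,-1.0],[-1.05,0,0,0,0,0,-1.0],[-1.1,-0.05,0,0,0,0,-1.0],[-1.1,0,0,0,0,0,-1.0],[-1.1,-0.05,0,0,0,0,-1.0],[-1.1,0,0,0,0,0,-1.0]]]
end [0.555  0.0733 0.0414]
```

>>> apply_moves:
  motion:
    - [[0, 0, 0.65, 0, 0, 0, -1], [-0.05, -0.05, 0.65, 0, 0, 0, -1], [-1.1, 0, 0, 0, 0, 0, -1], [-1.1, -0.05, 0, 0, 0, 0, -1], [-1.05, 0, 0, 0, 0, 0, -1], [-1.1, -0.05, 0, 0, 0, 0, -1], [-1.1, 0, 0, 0, 0, 0, -1], [-1.1, -0.05, 0, 0, 0, 0, -1], [-1.1, 0, 0, 0, 0, 0, -1], [0, 0, 0, 0, 0, 0, -1]]

```text
clock: 7.18
tcp_pos: [0.5555, 0.0705, 0.0411]
orientation: [2.202, 2.24, -0.001]
ft_force: [0.4, -0.6, -9.8]
opening: 0.0395
```

>>> apply_moves:
  motion:
    - [[0, 0, 0.2, 0, 0, 0, -1], [0, 0, 0.15, 0, 0, 0, -1], [0, 0, 0, 0, 0, 0, -1]]

```text
clock: 7.55
tcp_pos: [0.5553, 0.073, 0.0383]
orientation: [-2.199, -2.243, -0.0]
ft_force: [-2.5, -0.4, -2.6]
opening: 0.0391
```

>>> apply_moves:
  motion:
    - [[0, 0, 0.05, 0, 0, 0, -1], [0, 0, 0, 0, 0, 0, 1], [0, 0, 0, 0, 0, 0, 1], [0, 0, 0, 0, 0, 0, 1], [0, 0, 0, 0, 0, 0, 1], [0, 0, -1.5, 0, 0, 0, 1], [0, 0, -4, 0, 0, 0, 1], [0, 0, -5, 0, 0, 0, 1], [0, 0, -5, 0, 0, 0, 1], [0, 0, 0, 0, 0, 0, 1]]

```text
clock: 8.8
tcp_pos: [0.558, 0.0735, 0.1975]
orientation: [2.195, 2.238, 0.009]
ft_force: [0.4, 0.1, -1.2]
opening: 0.0851
```

```bash
python3 - <<'E'
from h import *
im,P,T,K=cam("wrist");np.savez("w3.npz",im=im,P=P,T=T,K=K);s=r.get_state();print(s["clock"],s["tcp_pos"],s["ft_force"])
im2,P,T,K=cam("scene");np.savez("s3.npz",im=im2,P=P,T=T,K=K)
a=cv2.resize(im,(400,300));b=cv2.resize(im2[150:270,210:370],(400,300))
save("m4",np.hstack([a,b]))
E
```

```text
8.85 [0.55658135 0.0727324  0.19492364] [ 0.52795027 -1.26219453 -0.34051369]
```

View pics/m4.png

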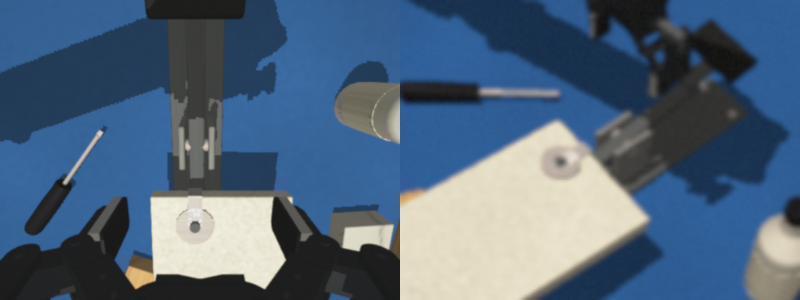

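The wrist view shows the cheeks near (274,208) and the pad disc near (273,316), lined up.

```bash
python3 - <<'E'
from h import *
d=np.load("w3.npz");T,K,P=d["T"],d["K"],d["P"]
c=ray(T,K,274,207.6,.082);p=ray(T,K,273.3,316,.102);e=ray(T,K,274,25,.124)
print("cheek",c,"pad top",p,"diff",c-p,"paddle front edge",e)
m=(P[...,2]>.1)&(np.arange(420)[:,None]<60)&(abs(np.arange(560)[None]-272)<90);q=P[m];print(len(q),q.mean(0),q.min(0),q.max(0))
m=(P[...,2]>.075)&(P[...,2]<.09)&(P[...,1]>.045)&(P[...,1]<.1);q=P[m];print("cheeks",len(q),(q.min(0)+q.max(0))/2,q.min(0),q.max(0))
E
python3 plan.py "0.5555 0.13 0.195 1 -1 2" "0.555 0.214 0.16 1 -1 2" "0.555 0.214 0.135 1 -1 3"
```

```text
cheek [0.55312775 0.07268665 0.082     ] pad top [ 0.55389047 -0.01250154  0.102     ] diff [-0.00076272  0.08518819 -0.02      ] paddle front edge [0.55182034 0.19292704 0.124     ]
4681 [0.55084122 0.19672118 0.11882694] [0.51071792 0.17696285 0.10499135] [0.59092184 0.20772547 0.12556553]
cheeks 1824 [0.64864014 0.07379019 0.08246047] [0.53344352 0.04775662 0.07500151] [0.76383676 0.09982376 0.08991943]
[[[2.9,0.05,-0.1,0,0,0,-1.0],[2.9,0.05,-0.1,0,0,0,-1.0],[4.2,0.05,1.75,0,0,0,-1.0],[4.2,0.05,1.75,0,0,0,-1.0],[0,0,0.85,0,0,0,-1.0],[0,0,0.8,0,0,0,-1.0],[0,0,0.85,0,0,0,-1.0]]]
end [0.5549 0.2142 0.135 ]
```

>>> apply_moves:
  motion:
    - [[2.9, 0.05, -0.1, 0, 0, 0, -1], [2.9, 0.05, -0.1, 0, 0, 0, -1], [4.2, 0.05, 1.75, 0, 0, 0, -1], [4.2, 0.05, 1.75, 0, 0, 0, -1], [0, 0, 0.85, 0, 0, 0, -1], [0, 0, 0.8, 0, 0, 0, -1], [0, 0, 0.4, 0, 0, 0, -1], [0, 0, 0, 0, 0, 0, -1], [0, 0, 0, 0, 0, 0, -1]]

```text
clock: 10.02
tcp_pos: [0.5551, 0.2136, 0.1392]
orientation: [2.201, 2.241, 0.001]
ft_force: [0.4, 0.2, -0.0]
opening: -0.0
```

```bash
python3 - <<'E'
from h import *
s=r.get_state();print(s["clock"],s["tcp_pos"],s["ft_force"],s["opening"],R.from_rotvec(s["orientation"]).as_matrix().round(3).tolist())
E
python3 plan.py "0.554 0.214 0.1237 1 -1 2" "0.554 0.2192 0.1086 1 -1 2" "0.554 0.223 0.093 1 -1 2" "0.554 0.2251 0.0771 1 -1 2" "0.554 0.2257 0.061 1 -1 2"
```

```text
10.025 [0.55511919 0.21356788 0.13919093] [ 0.42763381  0.2233066  -0.01659799] -1.5268501400979906e-06 [[-0.018, 1.0, 0.001], [1.0, 0.018, -0.0], [-0.0, 0.001, -1.0]]
[[[0,-0.05,0.75,0,0,0,-1.0],[0.05,-0.05,0.8,0,0,0,-1.0],[0.25,0,0.75,0,0,0,-1.0],[0.25,0,0.75,0,0,0,-1.0],[0.2,0,0.8,0,0,0,-1.0],[0.2,0,0.75,0,0,0,-1.0],[0.1,0,0.8,0,0,0,-1.0],[0.1,0,0.8,0,0,0,-1.0],[0.05,0,0.8,0,0,0,-1.0],[0,0,0.8,0,0,0,-1.0]]]
end [0.554  0.2255 0.0612]
```

>>> apply_moves:
  motion:
    - [[0, -0.05, 0.75, 0, 0, 0, -1], [0.05, -0.05, 0.8, 0, 0, 0, -1], [0.25, 0, 0.75, 0, 0, 0, -1], [0.25, 0, 0.75, 0, 0, 0, -1], [0.2, 0, 0.8, 0, 0, 0, -1], [0.2, 0, 0.75, 0, 0, 0, -1], [0.1, 0, 0.8, 0, 0, 0, -1], [0.1, 0, 0.8, 0, 0, 0, -1], [0.05, 0, 0.8, 0, 0, 0, -1], [0, 0, 0.8, 0, 0, 0, -1]]

```text
clock: 11.28
tcp_pos: [0.5537, 0.226, 0.061]
orientation: [2.2, 2.242, -0.0]
ft_force: [-4.5, -4.9, 27.8]
opening: -0.0003
```

>>> apply_moves:
  motion:
    - [[0, 0, 0.3, 0, 0, 0, -1], [0, 0, 0.2, 0, 0, 0, -1], [0, 0, 0, 0, 0, 0, -1]]

```text
clock: 11.65
tcp_pos: [0.554, 0.2261, 0.0604]
orientation: [2.198, 2.239, -0.003]
ft_force: [-9.7, -7.6, 35.1]
opening: -0.0001
```

```bash
python3 - <<'E'
from h import *
im2,P,T,K=cam("scene");im,P1,_,_=cam("wrist")
w=P[200:290,190:310].reshape(-1,3);w=w[(w[:,2]>.08)&(w[:,2]<.15)&(w[:,1]>-.24)]
A=np.c_[w[:,:2],np.ones(len(w))];print("wing plane",np.linalg.lstsq(A,w[:,2],rcond=None)[0])
s=r.get_state();print(s["ft_force"],s["clock"])
a=cv2.resize(im,(400,300));b=cv2.resize(im2[150:270,210:370],(400,300));save("m5",np.hstack([a,b]))
E
```

```text
wing plane [-0.01296985  0.01113072  0.13392704]
[-9.90465869 -7.36794075 35.29388421] 11.75
```

View pics/m5.png

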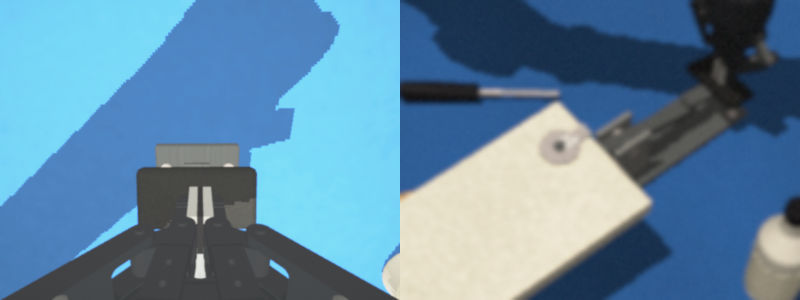

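The wrist view shows the shut fingers on the black paddle, around (200,215). The scene view shows the wing level (slope about 0.011) and the jack still in place. Now I ease the handle up slowly.

>>> apply_moves:
  motion:
    - [[0, 0, -0.25, 0, 0, 0, -1], [0, 0, -0.25, 0, 0, 0, -1], [0, 0, -0.4, 0, 0, 0, -1], [0, 0, -0.4, 0, 0, 0, -1], [-0.05, 0, -0.4, 0, 0, 0, -1], [0, 0, -0.4, 0, 0, 0, -1], [-0.05, 0, -0.4, 0, 0, 0, -1], [-0.05, 0, -0.4, 0, 0, 0, -1], [-0.05, 0, -0.4, 0, 0, 0, -1], [-0.05, 0, -0.4, 0, 0, 0, -1]]

```text
clock: 13.0
tcp_pos: [0.5536, 0.2234, 0.0928]
orientation: [2.2, 2.242, -0.0]
ft_force: [0.9, -2.1, 4.9]
opening: 0.0002
```

>>> apply_moves:
  motion:
    - [[-0.1, 0, -0.4, 0, 0, 0, -1], [-0.1, 0, -0.4, 0, 0, 0, -1], [-0.1, 0, -0.4, 0, 0, 0, -1], [-0.1, 0, -0.4, 0, 0, 0, -1], [-0.1, 0, -0.4, 0, 0, 0, -1], [-0.15, 0, -0.4, 0, 0, 0, -1], [-0.1, 0, -0.4, 0, 0, 0, -1], [-0.15, 0, -0.4, 0, 0, 0, -1], [-0.05, 0, -0.3, 0, 0, 0, -1], [0, 0, -0.3, 0, 0, 0, -1]]

```text
clock: 14.25
tcp_pos: [0.5528, 0.2146, 0.1305]
orientation: [-2.199, -2.242, 0.001]
ft_force: [-0.4, 0.0, 0.3]
opening: -0.0002
```

>>> apply_moves:
  motion:
    - [[0, 0, -0.3, 0, 0, 0, -1], [0, 0, -0.4, 0, 0, 0, -1], [0, 0, -0.5, 0, 0, 0, -1], [0, 0, 0, 0, 0, 0, -1], [0, 0, 0, 0, 0, 0, -1]]

```text
clock: 14.88
tcp_pos: [0.5536, 0.2142, 0.1427]
orientation: [2.2, 2.242, -0.0]
ft_force: [-0.5, 0.5, -1.0]
opening: 0.0002
```

```bash
python3 - <<'E'
from h import *
im2,P,T,K=cam("scene")
w=P[200:290,190:310].reshape(-1,3);w=w[(w[:,2]>.08)&(w[:,2]<.15)&(w[:,1]>-.24)]
A=np.c_[w[:,:2],np.ones(len(w))];print("wing plane",np.linalg.lstsq(A,w[:,2],rcond=None)[0])
s=r.get_state();print(s["tcp_pos"],s["ft_force"],s["clock"])
b=cv2.resize(im2[130:270,210:370],(640,560));save("m6",b)
E
python3 plan.py "0.554 0.214 0.1237 1 -1 2" "0.554 0.2192 0.1086 1 -1 2" "0.554 0.223 0.093 1 -1 2" "0.554 0.2251 0.0771 1 -1 2" "0.554 0.2257 0.061 1 -1 2"
```

```text
wing plane [-0.01239794 -0.10822889  0.10247744]
[0.55354427 0.21413862 0.14262747] [0.74323831 0.30926182 0.03827886] 14.925
[[[0,0,0.95,0,0,0,-1.0],[0,0.05,0.95,0,0,0,-1.0],[0.25,0,0.75,0,0,0,-1.0],[0.25,0,0.75,0,0,0,-1.0],[0.2,0,0.8,0,0,0,-1.0],[0.2,0,0.75,0,0,0,-1.0],[0.1,0,0.8,0,0,0,-1.0],[0.1,0,0.8,0,0,0,-1.0],[0.05,0,0.8,0,0,0,-1.0],[0,0,0.8,0,0,0,-1.0]]]
end [0.5538 0.2256 0.0611]
```

View pics/m6.png

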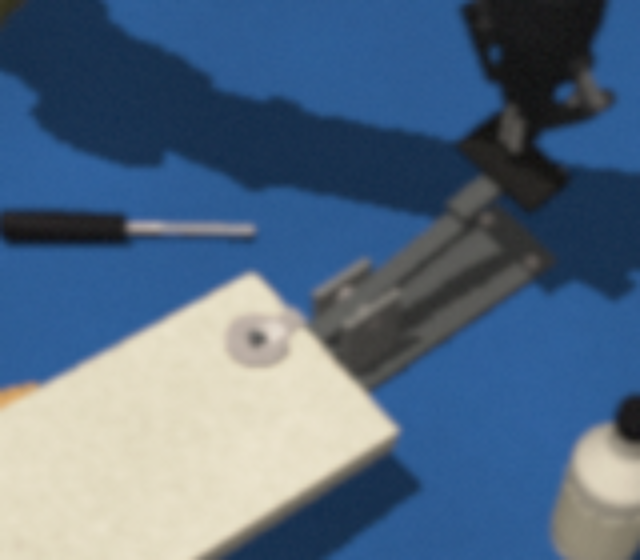

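The wing is drooped again (slope −0.108), the paddle is up at (515,160), and the jack looks unmoved. Second stroke.

>>> apply_moves:
  motion:
    - [[0, 0, 0.95, 0, 0, 0, -1], [0, 0.05, 0.95, 0, 0, 0, -1], [0.25, 0, 0.75, 0, 0, 0, -1], [0.25, 0, 0.75, 0, 0, 0, -1], [0.2, 0, 0.8, 0, 0, 0, -1], [0.2, 0, 0.75, 0, 0, 0, -1], [0.1, 0, 0.8, 0, 0, 0, -1], [0.1, 0, 0.8, 0, 0, 0, -1], [0.05, 0, 0.8, 0, 0, 0, -1], [0, 0, 0.8, 0, 0, 0, -1]]

```text
clock: 16.18
tcp_pos: [0.5539, 0.2253, 0.0613]
orientation: [2.2, 2.242, -0.002]
ft_force: [-6.2, -5.9, 26.5]
opening: 0.0001
```

>>> apply_moves:
  motion:
    - [[0, 0, 0.1, 0, 0, 0, -1], [0, 0, 0, 0, 0, 0, -1], [0, 0, 0, 0, 0, 0, -1], [0, 0, 0, 0, 0, 0, -1]]

```text
clock: 16.68
tcp_pos: [0.5539, 0.2254, 0.0618]
orientation: [2.199, 2.241, -0.002]
ft_force: [-5.2, -5.0, 16.4]
opening: 0.0003
```

```bash
python3 - <<'E'
from h import *
for i in range(2):
    im2,P,T,K=cam("scene")
    w=P[200:290,190:310].reshape(-1,3);w=w[(w[:,2]>.08)&(w[:,2]<.15)&(w[:,1]>-.24)]
    A=np.c_[w[:,:2],np.ones(len(w))];print("wing plane",np.linalg.lstsq(A,w[:,2],rcond=None)[0])
    s=r.get_state();print(s["tcp_pos"],s["ft_force"],s["clock"])
b=cv2.resize(im2[130:270,210:370],(640,560));save("m7",b)
E
```

```text
wing plane [-0.01226721  0.00958343  0.1330408 ]
[0.55395583 0.22541    0.06184548] [-5.68633575 -5.40931495 15.80037521] 16.725
wing plane [-0.01295968  0.00870892  0.1333134 ]
[0.55394472 0.22538305 0.06182614] [-6.06449624 -5.73983132 16.04879229] 16.775
```

View pics/m7.png

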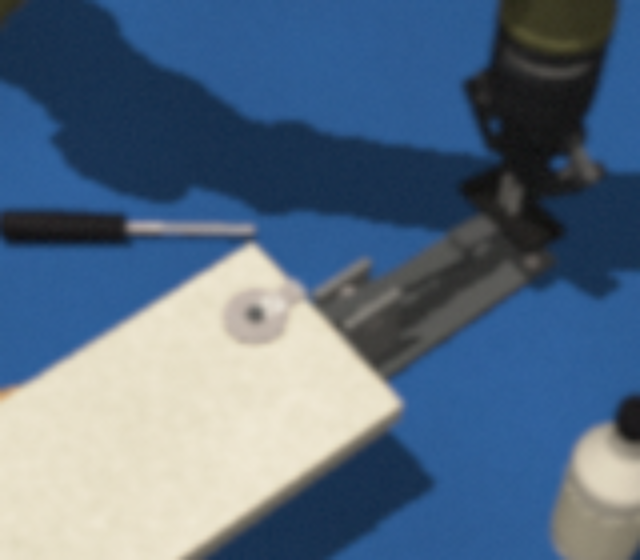

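>>> apply_moves:
  motion:
    - [[0, 0, 0.15, 0, 0, 0, -1], [0, 0, 0.1, 0, 0, 0, -1], [0, 0, 0, 0, 0, 0, -1], [0, 0, 0, 0, 0, 0, -1], [0, 0, 0, 0, 0, 0, -1], [0, 0, 0, 0, 0, 0, -1]]

```text
clock: 17.52
tcp_pos: [0.554, 0.2254, 0.0611]
orientation: [2.199, 2.24, -0.003]
ft_force: [-8.9, -7.0, 28.2]
opening: 0.0002
```

```bash
python3 - <<'E'
from h import *
print(ticket.sign_off())
s=r.get_state();print(s["tcp_pos"],s["ft_force"],s["clock"])
E
```

```text
the job is handed in; nothing more can be done
None
the job is handed in; nothing more can be done
```

I set the jack under the wing's lift pad with its handle up. I then pressed the handle fully down, eased it back up over about 2.5 s, and pressed it down again. I handed the job in at about 17.5 s while holding it down; no verdict was reported.

What the last checks showed:
- **Placing:** the wrist camera measured the saddle about 3 mm too far in under the pad, well within the 16 mm limit. The jack stood flat and looked unmoved in the later pictures.
- **First stroke:** the wing came up level, with a measured slope of +0.011.
- **Easing up:** the wing returned to its rest at a slope of −0.108, with no sign of a drop in the force or position readings.
- **Second stroke:** the wing's slope was +0.009. The fingertips were at about 61 mm, the height given for the paddle fully down, pushing with about 28 N. I added a little more push after that slope was measured and did not look again.

- **Disagreement between cameras:** the cameras differed by 2–7 mm on where the pad and saddle were, so I placed the jack from measurements taken relative to each other.
- **Not measured directly:** I inferred the handle angle from fingertip height and force. I saw no contact with the saw or the other things on the bench, but I did not check that separately.

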